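# Square the last glazed tile onto the pile in the squaring corner

## Robot

A 6-joint arm with a two-finger parallel gripper is mounted at the origin on the work surface. World frame = base frame: x ahead of the robot, y to its left, z up, the work surface at z = 0. Lengths are in m, angles in degrees, forces in N, time in s.
With the tool pointing down it reaches from about 0.4 to 0.825 m from the base axis. Payload 7 kg.
Tool frame: the origin (TCP) lies between the finger pads; the fingertips stand 19 mm ahead of it and the grasp point (between the pads) is the TCP (r.finger_overhang is the distance from the TCP to the fingertips, in m); z points along the fingers, y is the direction in which the jaws open and shut (so a half turn about z gives the same grasp; the last joint's range is limited). The gripper opens to 88 mm and grips with 3 to 60 N. Pads are 19 mm wide; open, the fingers measure 130 mm over their backs; the gripper's body (78 mm by 193 mm) begins 47 mm behind the grasp point.
Start: joints at [-53.222, 20.546, 0.682, 0, -70.136, -16.507], TCP at [0.234, -0.633, 0.246] pointing down, gripper open.
Joint ranges: [-176.03, 176.03], [-82.01, 121.73], [-58.28, 71.71], [-173.87, 95.51], [-174.79, -0.11], [-173.66, 173.66]. Speed limits (degrees/s): [136.94, 136.94, 172.46, 180, 180, 180].

## Interface

Orientations are given as [roll, pitch, yaw] about the fixed x, y, z axes, in that order (R = Rz(yaw) Ry(pitch) Rx(roll)).
In Python, from plant import r, optics gives the robot as it stands. The module is installed in compiled form; this text tells all that it offers.
- The arm moves only by the tool step_arm, never from a script. Its argument "increments" is a list of rows, each an object of numbers: "tx", "ty", "tz": the shift along the world's x, y, z in mm; "ax", "ay", "az": the turn, a rotation vector about the world's x, y, z in degrees; "claw": the gripper command: -1 is shut, 1 is fully open, values between are in proportion. In form: [{"tx": .., "ty": .., "tz": .., "ax": .., "ay": .., "az": .., "claw": ..}, ...]. A call has 1 to 12 rows; each row shifts and turns the commanded pose from where the row before left it; what a row does not reach is not made up. A row lasts 1/10 s, in which the tool goes at most 50 mm and 8.59 degrees, less where a joint would pass 70% of its speed; a pose out of reach is approached as far as the arm can. A call with a gripper value outside its range is refused whole. The fingers move at their own pace and stop on an object; "newtons" is the grip in N (left out, the last holds). Time passes only in rows, so rows that do not move let the fingers close. It gives the time, the measured TCP pose, the force and the opening at its end, in the units of the state.
- r.get_state(): the state, without advancing time (a new reading comes with each control period).
- optics.capture(name): name is "side" or "top" or "wrist"; returns a dict with "image" (400x640x3 uint8, blue, green, red), "depth" (400x640 float32, m along the optical axis (not along the pixel's ray), 0 where there is no reading), "fx", "fy", "cx", "cy" (pixels), "R" (3x3) and "t" (3): a world point X has camera coordinates R X + t. Camera axes: x right, y down, z forward; pixel columns grow to the right and rows downward; lengths in m; the calibration is good to about 2 mm. A picture is of the moment at which its call begins.
- r.close_job(): hands the job in, once; it reports no verdict.
The state is a dict: "time_s": time; "joints": joint angles; "qd": joint speeds; "joint_torque": joint torques, N m; "tcp_pos": TCP position; "eef_rot": TCP orientation; "contact_force": force on the tool from outside, world axes, zero at the start; "moment": the same for the moment, N m; "gripper_width": finger opening in m.
Only numpy, scipy, OpenCV 4.12 (cv2) and the standard library are available. Lean on these libraries where they do the work, as an engineer would, in place of code of your own. Each camera call takes 0.05 s, during which the arm holds its last target. There are 200 camera calls.

## Task

Lift the blue-glazed tile off the easel on the free-spinning banding wheel and lay it, glazed face up, on top of the tile pile in the wooden squaring corner. It must end flush against both the end fence and the side fence, with the pile below still square. Set it down gently and leave the other pottery and tools where they are.

Things in the scene. Friction and masses are not known exactly. Their poses are not given: they have to be found in the camera images.
- tile_c (a point): Centre of the loose tile to stack: 140 x 64 x 14 mm, terracotta with a blue glazed face, about 0.25 kg. x along its length, y across its width, z out of the glazed face. It starts on the wheel's easel with z leaning 30 degrees from vertical towards its low (-x) end, which faces roughly the robot. A 10 mm ledge holds the low end.
- wheel: Banding wheel head: aluminium disc, 180 mm across, 14 mm thick, turning freely about the vertical, carrying a fixed 30 degree easel. Its slat is 36 mm wide, so each long edge of the tile overhangs by 14 mm, with 40 mm or more of free air under mid-edge. Origin on the axis at the disc's underside (75 mm up); the tile's centre starts 72 mm above it. x: horizontal way the easel rises.
- wheel_foot: Dark steel foot of the wheel, fixed to the table, 150 mm across at the bottom; origin on the table at the axis.
- corner (a point): Inner corner of the squaring corner: both fence faces and the top of its base board (10 mm above the table) meet here. +x points into the end fence, +y into the side fence, z up; the pile lies on the -x, -y side. A flush tile has its length along x and its centre at x = -70, y = -32 mm. The fences rise 68 mm above the board.
- stack1_c (a point): Centre of the lowest of three tiles already piled and squared in the corner, 140 x 64 x 14 mm fired clay tile, terracotta with a blue glazed face, 0.25 kg. z up; 7 mm above the base board.
- stack2_c (a point): Centre of the middle tile of the pile, same size, 21 mm above the base board.
- stack3_c (a point): Centre of the top tile of the pile, same size, 35 mm above the base board; its top is 42 mm above the board.
- glaze_jar: Amber glass jar, 54 mm across, 60 mm tall; bystander. Origin at the centre of its underside.
- brush: Brush lying on the table beside the squaring corner, 150 mm long; bystander.
- vase: White bottle-shaped vase, 76 mm across, 140 mm tall; bystander. Origin at the centre of its underside.
- bowl: Terracotta bowl, 110 mm across, 50 mm tall; bystander. Origin at the centre of its underside.
- mug: White mug, 76 mm across, 85 mm tall; bystander. Origin at the centre of its underside.
- rib: Flat dark wooden throwing rib, 90 x 45 x 6 mm, lying beside the wheel; bystander. Origin at the centre of its underside.
- jig: The squaring corner, fixed: wooden board 190 x 130 x 10 mm; end fence a 50 mm wide, 14 mm thick block centred on the tile's end; side fence two posts, 30 mm long, 14 mm thick, at the ends of the tile's long side, with an open 80 mm notch between them where a finger can hold the tile's middle. Origin on the table under the squared pile's centre, axes as point corner.
- tile: Same tile as point tile_c, with the same origin and axes.
- stack3: Same tile as point stack3_c, with the same origin and axes.

How it is judged:
By the outcome, as a careful person would: the job done as asked, in the order asked, and still so for the second after the job is handed in, with the robot touching nothing.
It also fails if it takes over 38 s, if anything falls off the work surface, if the arm or the gripper's body presses on something with over 40 N, if the wrist force passes 120 N, or if a joint passes its speed limit or range.

## Working session

There is one attempt and no reset: what is moved stays moved. The work goes in short steps, Python scripts to look and compute and a tool call to move; the robot and the scene stay as the last step left them, time stands still between calls to the robot, and variables do not carry over. Pictures are saved under pics/ and viewed, about 8 in all and at most 12, crops included, and the job is handed in when it is done.

Besides the shell and the picture viewer there is one more tool, called by a JSON object that holds its "op" and its "data". step_arm: Moves the arm, as the interface text tells. Its arguments: {"type":"object","properties":{"increments":{"type":"array","items":{"type":"object","properties":{"tx":{"type":"number"},"ty":{"type":"number"},"tz":{"type":"number"},"ax":{"type":"number"},"ay":{"type":"number"},"az":{"type":"number"},"claw":{"type":"number"}}}},"newtons":{"type":"number"}},"required":["increments"]}

```bash
mkdir -p pics; cat > h.py <<'E'
import numpy as np, cv2
from plant import r, optics
def cap(n, save=None):
    c=optics.capture(n)
    if save: cv2.imwrite('pics/'+save+'.png', c['image'])
    return c
def pts(c):
    v,u=np.mgrid[0:400,0:640]; z=c['depth']
    P=np.stack([(u-c['cx'])/c['fx']*z,(v-c['cy'])/c['fy']*z,z],-1)
    return (P-c['t'])@c['R']
def ray(c,u,v,h):
    d=np.array([(u-c['cx'])/c['fx'],(v-c['cy'])/c['fy'],1.])@c['R']; o=-c['R'].T@c['t']
    return o+d*(h-o[2])/d[2]
E
python3 - <<'E'
from h import *
s=r.get_state(); print({k:np.round(v,3) for k,v in s.items()})
for n in ['top','side']:
    c=cap(n,n+'0'); np.savez(n+'0.npz',**c); print(n,-c['R'].T@c['t'],c['R'][2],c['fx'])
    P=pts(c)
    hsv=cv2.cvtColor(c['image'],cv2.COLOR_BGR2HSV)
    m=cv2.inRange(hsv,(95,90,40),(130,255,255))
    k,l,st,ce=cv2.connectedComponentsWithStats(m)
    for i in range(1,k):
        if st[i,4]>60:
            q=P[(l==i)&(c['depth']>0)]; print(st[i],ce[i],np.median(q,0).round(3),cv2.minAreaRect(np.argwhere(l==i)[:,::-1].astype(np.float32)))
E
```

```text
{'time_s': np.float64(0.0), 'joints': array([-5.3223e+01,  2.0592e+01,  6.3600e-01, -2.0000e-02, -7.0136e+01,
       -1.6506e+01]), 'qd': array([-0.033, -0.033, -0.021,  0.054, -0.108, -0.013]), 'joint_torque': array([-3.0000e-03, -5.8272e+01,  2.9305e+01,  6.9970e+00,  7.0000e-03,
       -0.0000e+00]), 'tcp_pos': array([ 0.234, -0.633,  0.245]), 'eef_rot': array([ 1.79907e+02, -8.00000e-03, -1.59735e+02]), 'contact_force': array([-0.408, -0.838,  0.731]), 'moment': array([-0.041, -0.031,  0.039]), 'gripper_width': np.float64(0.087)}
top [ 0.37975403 -0.00322174  1.12284964] [ 0.18850208 -0.02065686 -0.98185552] 405.2867199838824
[   5   99   90   83 5795] [ 49.36652286 139.62933563] [0.716 0.624 0.18 ] ((49.5, 139.5), (84.52336883544922, 86.31221771240234), 26.56505012512207)
[ 382  179   34   58 1306] [398.48085758 207.45712098] [ 0.547 -0.217  0.154] ((398.57562255859375, 207.48410034179688), (53.923240661621094, 25.0302734375), 78.11134338378906)
[ 221  201   26   52 1220] [233.49836066 226.63114754] [0.516 0.201 0.052] ((233.71145629882812, 226.5215606689453), (24.110143661499023, 51.70354080200195), 1.7357046604156494)
side [0.06301478 0.61501012 0.86767526] [ 0.44765152 -0.56860471 -0.69014259] 444.2431926720578
[347 130  45  42 685] [368.95036496 150.40145985] [ 0.546 -0.213  0.152] ((369.28387451171875, 150.64138793945312), (51.48567581176758, 13.655464172363281), 38.36748504638672)
[ 244  255   58   46 1220] [271.00163934 276.65983607] [0.517 0.203 0.052] ((270.5936279296875, 277.6913146972656), (58.07373046875, 24.92274284362793), 35.311214447021484)
[   0  277   75  108 6112] [ 31.39479712 323.7305301 ] [0.686 0.601 0.181] ((37.0, 330.5), (107.0, 74.0), 90.0)
```

View pics/top0.png

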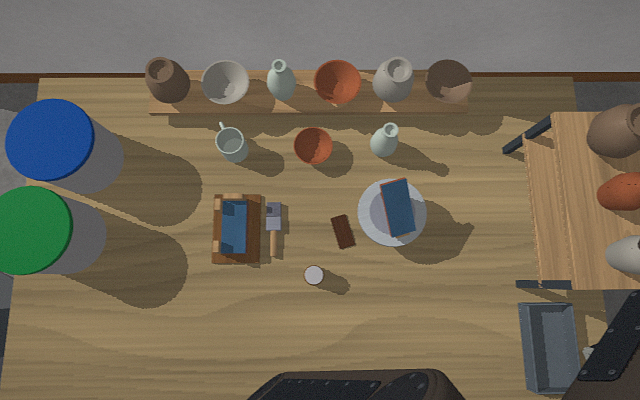

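View pics/side0.png

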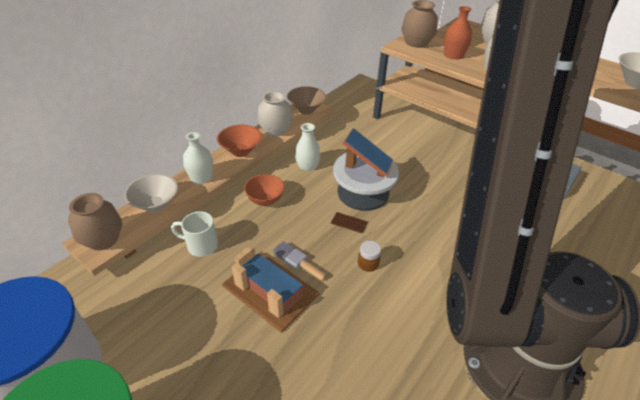

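```bash
python3 - <<'E'
from h import *
# plane/axes of glazed regions, both views, and jig features
for n in ['top','side']:
    c=dict(np.load(n+'0.npz')); P=pts(c); hsv=cv2.cvtColor(c['image'],cv2.COLOR_BGR2HSV)
    m=cv2.inRange(hsv,(95,90,40),(130,255,255)); k,l,st,ce=cv2.connectedComponentsWithStats(m)
    for i in range(1,k):
        if 60<st[i,4]<3000:
            mm=cv2.erode((l==i).astype(np.uint8),np.ones((3,3)))>0
            q=P[mm&(c['depth']>0)]; mu=q.mean(0); u,s,v=np.linalg.svd(q-mu,full_matrices=False)
            nrm=v[2]*np.sign(v[2,2])
            hull=cv2.minAreaRect(np.argwhere(l==i)[:,::-1].astype(np.float32)); box=cv2.boxPoints(hull)
            o=-c['R'].T@c['t']; W=[]
            for b in box:
                d=np.array([(b[0]-c['cx'])/c['fx'],(b[1]-c['cy'])/c['fy'],1.])@c['R']; W.append(o+d*((mu-o)@nrm)/(d@nrm))
            W=np.array(W); print(n,'mean',mu.round(4),'n',nrm.round(3),'tilt',np.degrees(np.arccos(nrm[2])).round(1),'long',v[0].round(3),'yaw',np.degrees(np.arctan2(v[0,1],v[0,0])).round(1))
            print(' box',W.round(4).tolist(),'ctr',W.mean(0).round(4),'edges',np.linalg.norm(W-np.roll(W,1,0),axis=1).round(4))
E
```

```text
top mean [ 0.5463 -0.2172  0.1538] n [-0.482 -0.139  0.865] tilt 30.1 long [-0.829 -0.246 -0.501] yaw -163.5
 box [[0.5979, -0.1699, 0.1901], [0.6106, -0.2295, 0.1876], [0.4921, -0.2676, 0.1155], [0.4796, -0.2048, 0.1186]] ctr [ 0.5451 -0.2179  0.1529] edges [0.1426 0.061  0.1438 0.0642]
top mean [0.5173 0.2016 0.0517] n [-0.     0.007  1.   ] tilt 0.4 long [-1.     0.003 -0.   ] yaw 179.8
 box [[0.4505, 0.2326, 0.0515], [0.5882, 0.2329, 0.0515], [0.5855, 0.1684, 0.052], [0.4478, 0.1697, 0.0519]] ctr [0.518  0.2009 0.0517] edges [0.063  0.1377 0.0646 0.1377]
side mean [ 0.5456 -0.2125  0.1517] n [-0.476 -0.161  0.865] tilt 30.2 long [-0.828 -0.249 -0.502] yaw -163.2
 box [[0.5947, -0.1674, 0.1871], [0.6087, -0.2248, 0.1841], [0.4924, -0.2602, 0.1135], [0.4821, -0.2009, 0.1189]] ctr [ 0.5445 -0.2133  0.1509] edges [0.1358 0.0591 0.1407 0.0604]
side mean [0.5173 0.2031 0.0516] n [ 0.003 -0.005  1.   ] tilt 0.3 long [-0.999 -0.04   0.003] yaw -177.7
 box [[0.5811, 0.2375, 0.0516], [0.5989, 0.1739, 0.0512], [0.4497, 0.175, 0.0517], [0.4389, 0.2346, 0.052]] ctr [0.5171 0.2052 0.0516] edges [0.1423 0.0661 0.1493 0.0606]
```

The top view shows the jig with its pile at (234,227), the wheel and tile at (398,207), and the vase beyond at (384,140). In the side view the two side-fence posts are on the +y side, at (240,275) and (276,300). The end fence is at the far-x end, (245,258), so the corner axes roughly match the world axes.

```bash
cat >> h.py <<'E'
from scipy.spatial.transform import Rotation as Ro
def Rcur(): return Ro.from_euler('xyz',r.get_state()['eef_rot'],degrees=True)
def tgt(az,tilt):  # tool rotation: tile long axis yaw az, tilt towards low end
    a,t=np.radians(az),np.radians(tilt)
    x=np.array([np.cos(a)*np.cos(t),np.sin(a)*np.cos(t),np.sin(t)]); y=np.array([-np.sin(a),np.cos(a),0]); n=np.cross(x,y)
    return Ro.from_matrix(np.stack([-x,y,-n],1)),n
def delta(pos,R):
    s=r.get_state(); print('t',s['time_s'].round(2),'cur',s['tcp_pos'].round(4),s['eef_rot'].round(2),'F',s['contact_force'].round(2),'w',s['gripper_width'].round(4))
    print('go mm',((np.array(pos)-s['tcp_pos'])*1e3).round(1),'turn',(R*Rcur().inv()).as_rotvec(degrees=True).round(2))
E
python3 - <<'E'
from h import *
R,n=tgt(16.6,30); print(n)
delta(np.array([.5495,-.215,.1468])+n*.110,R)
E
```

```text
[-0.47916129 -0.14284418  0.8660254 ]Traceback (most recent call last):
  File "<stdin>", line 3, in <module>
  File "h.py", line 21, in delta
    s=r.get_state(); print('t',s['time_s'].round(2),'cur',s['tcp_pos'].round(4),s['eef_rot'].round(2),'F',s['contact_force'].round(2),'w',s['gripper_width'].round(4))
                               ^^^^^^^^^^^^^^^^^
AttributeError: 'float' object has no attribute 'round'
```

```bash
sed -i "s/s=r.get_state(); print('t'/s={k:np.array(v) for k,v in r.get_state().items()}; print('t'/" h.py
python3 - <<'E'
from h import *
R,n=tgt(16.6,30)
delta(np.array([.5495,-.215,.1468])+n*.110,R)
E
```

```text
t 0.1 cur [ 0.2337 -0.6328  0.2447] [ 1.7991e+02 -1.0000e-02 -1.5973e+02] F [ 0.49 -0.85 -0.41] w 0.0878
go mm [263.1 402.1  -2.6] turn [  9.41 -28.5   -3.6 ]
```

{"op": "step_arm", "data": {"increments": [{"tx": 13,"ty": 20,"tz": 15},{"tx": 16,"ty": 25,"tz": 15},{"tx": 17,"ty": 26,"tz": 10},{"tx": 17,"ty": 26},{"tx": 17,"ty": 26},{"tx": 17,"ty": 26},{"tx": 17,"ty": 26},{"tx": 17,"ty": 26},{"tx": 17,"ty": 26,"ax": 1.2,"ay": -3.6,"az": -0.45},{"tx": 17,"ty": 26,"ax": 1.2,"ay": -3.6,"az": -0.45},{"tx": 17,"ty": 26,"ax": 1.2,"ay": -3.6,"az": -0.45},{"tx": 17,"ty": 26,"ax": 1.2,"ay": -3.6,"az": -0.45}]}}

```text
$.increments[0]: bad value
```

{"op": "step_arm", "data": {"increments": [{"tx": 17,"ty": 26,"tz": -7,"ax": 1.2,"ay": -3.6,"az": -0.45},{"tx": 17,"ty": 26,"tz": -12,"ax": 1.2,"ay": -3.6,"az": -0.45},{"tx": 17,"ty": 26,"tz": -12,"ax": 1.2,"ay": -3.6,"az": -0.45},{"tx": 13,"ty": 20,"tz": -12,"ax": 1.2,"ay": -3.6,"az": -0.45},{},{}]}}

```text
$.increments[0]: bad value
```

```bash
python3 - <<'E'
from h import *
R,n=tgt(16.6,30)
c=cap('wrist','w1')
delta(np.array([.5495,-.215,.1468])+n*.110,R)
P=pts(c); hsv=cv2.cvtColor(c['image'],cv2.COLOR_BGR2HSV)
m=cv2.inRange(hsv,(95,90,40),(130,255,255)); k,l,st,ce=cv2.connectedComponentsWithStats(m)
for i in range(1,k):
    if st[i,4]>500:
        mm=l==i; q=P[mm&(c['depth']>0)]; mu=q.mean(0); v=np.linalg.svd(q-mu,full_matrices=False)[2]; nr=v[2]*np.sign(v[2,2])
        box=cv2.boxPoints(cv2.minAreaRect(np.argwhere(mm)[:,::-1].astype(np.float32))); o=-c['R'].T@c['t']; W=[]
        for b in box:
            d=np.array([(b[0]-c['cx'])/c['fx'],(b[1]-c['cy'])/c['fy'],1.])@c['R']; W.append(o+d*((mu-o)@nr)/(d@nr))
        W=np.array(W); print(st[i],mu.round(4),nr.round(3),v[0].round(3),'ctr',W.mean(0).round(4),np.linalg.norm(W-np.roll(W,1,0),axis=1).round(4)); print(W.round(4))
E
```

```text
t 0.15 cur [ 0.2337 -0.6329  0.2449] [ 1.7993e+02 -1.0000e-02 -1.5973e+02] F [ 0.09 -0.54 -0.62] w 0.0877
go mm [263.1 402.2  -2.8] turn [  9.42 -28.49  -3.6 ]
```

View pics/w1.png

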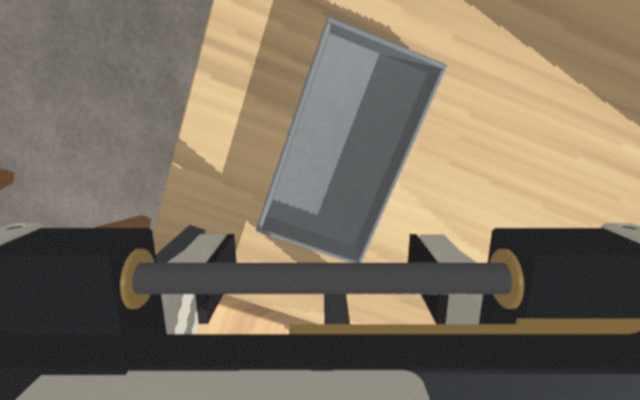

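The move was refused, probably because each row needs all its keys, so the arm is still at the start above the grey tray. I'll resend with full rows.

{"op": "step_arm", "data": {"increments": [{"tx": 13,"ty": 20,"tz": 15,"ax": 0,"ay": 0,"az": 0,"claw": 1},{"tx": 16,"ty": 25,"tz": 15,"ax": 0,"ay": 0,"az": 0,"claw": 1},{"tx": 17,"ty": 26,"tz": 10,"ax": 0,"ay": 0,"az": 0,"claw": 1},{"tx": 17,"ty": 26,"tz": 0,"ax": 0,"ay": 0,"az": 0,"claw": 1},{"tx": 17,"ty": 26,"tz": 0,"ax": 0,"ay": 0,"az": 0,"claw": 1},{"tx": 17,"ty": 26,"tz": 0,"ax": 0,"ay": 0,"az": 0,"claw": 1},{"tx": 17,"ty": 26,"tz": 0,"ax": 0,"ay": 0,"az": 0,"claw": 1},{"tx": 17,"ty": 26,"tz": 0,"ax": 0,"ay": 0,"az": 0,"claw": 1},{"tx": 17,"ty": 26,"tz": 0,"ax": 1.2,"ay": -3.6,"az": -0.45,"claw": 1},{"tx": 17,"ty": 26,"tz": 0,"ax": 1.2,"ay": -3.6,"az": -0.45,"claw": 1},{"tx": 17,"ty": 26,"tz": 0,"ax": 1.2,"ay": -3.6,"az": -0.45,"claw": 1},{"tx": 17,"ty": 26,"tz": 0,"ax": 1.2,"ay": -3.6,"az": -0.45,"claw": 1}]}}

```text
time_s: 1.35
tcp_pos: [0.4335, -0.327, 0.2856]
eef_rot: [-179.8, 15.3, -161.5]
contact_force: [0.1, -0.1, 0.1]
gripper_width: 0.0874
```

{"op": "step_arm", "data": {"increments": [{"tx": 17,"ty": 26,"tz": -7,"ax": 1.2,"ay": -3.6,"az": -0.45,"claw": 1},{"tx": 17,"ty": 26,"tz": -12,"ax": 1.2,"ay": -3.6,"az": -0.45,"claw": 1},{"tx": 17,"ty": 26,"tz": -12,"ax": 1.2,"ay": -3.6,"az": -0.45,"claw": 1},{"tx": 13,"ty": 20,"tz": -12,"ax": 1.1,"ay": -3.4,"az": -0.45,"claw": 1},{"tx": 0,"ty": 0,"tz": 0,"ax": 0,"ay": 0,"az": 0,"claw": 1},{"tx": 0,"ty": 0,"tz": 0,"ax": 0,"ay": 0,"az": 0,"claw": 1}]}}

```text
time_s: 1.95
tcp_pos: [0.4966, -0.2302, 0.2427]
eef_rot: [-179.9, 30.1, -163.3]
contact_force: [0.4, -0.7, 0.2]
gripper_width: 0.0877
```

```bash
cat >> h.py <<'E'
def glaze(c,amin=500):
    P=pts(c); hsv=cv2.cvtColor(c['image'],cv2.COLOR_BGR2HSV)
    m=cv2.inRange(hsv,(95,90,40),(130,255,255)); k,l,st,ce=cv2.connectedComponentsWithStats(m)
    for i in range(1,k):
        if st[i,4]<amin: continue
        mm=l==i; q=P[mm&(c['depth']>0)]; mu=np.median(q,0); v=np.linalg.svd(q-q.mean(0),full_matrices=False)[2]; nr=v[2]*np.sign(v[2,2])
        box=cv2.boxPoints(cv2.minAreaRect(np.argwhere(mm)[:,::-1].astype(np.float32))); o=-c['R'].T@c['t']; W=[]
        for b in box:
            d=np.array([(b[0]-c['cx'])/c['fx'],(b[1]-c['cy'])/c['fy'],1.])@c['R']; W.append(o+d*((mu-o)@nr)/(d@nr))
        W=np.array(W); print(st[i],mu.round(4),'n',nr.round(3),'long',v[0].round(3),'ctr',W.mean(0).round(4),np.linalg.norm(W-np.roll(W,1,0),axis=1).round(4)); print(W.round(4).tolist())
E
python3 - <<'E'
from h import *
R,n=tgt(16.6,30)
c=cap('wrist','w2'); delta(np.array([.5495,-.215,.1468])+n*.110,R); glaze(c)
E
```

```text
t 2.0 cur [ 0.4969 -0.2307  0.2431] [-179.9    30.09 -163.33] F [-0.2   0.62  0.52] w 0.0878
go mm [-0.1  0.  -1.1] turn [ 0.06  0.11 -0.02]
[  277   108    90   155 12863] [ 0.5314 -0.2212  0.1446] n [-0.48  -0.139  0.866] long [0.83  0.249 0.5  ] ctr [ 0.536  -0.22    0.1474] [0.1172 0.062  0.1173 0.0702]
[[0.4962, -0.2643, 0.1182], [0.4786, -0.2048, 0.118], [0.5747, -0.1718, 0.1766], [0.5946, -0.2391, 0.1768]]
```

View pics/w2.png

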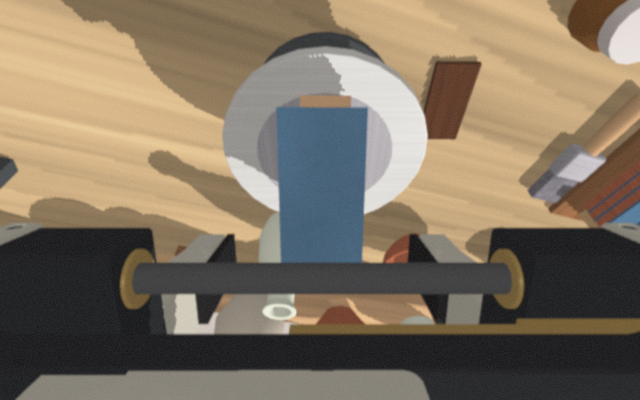

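The wrist view shows the tile at (277–367, 108–263), centred between the fingers (235–410). The low edge plus 70 mm along the slope puts the centre within 1.5 mm of the earlier estimate. Descending along the face normal.

{"op": "step_arm", "data": {"increments": [{"tx": 5,"ty": 1.5,"tz": -9,"ax": 0,"ay": 0,"az": 0,"claw": 1},{"tx": 7,"ty": 2,"tz": -13,"ax": 0,"ay": 0,"az": 0,"claw": 1},{"tx": 8,"ty": 2,"tz": -15,"ax": 0,"ay": 0,"az": 0,"claw": 1},{"tx": 8,"ty": 2,"tz": -15,"ax": 0,"ay": 0,"az": 0,"claw": 1},{"tx": 7,"ty": 2,"tz": -13,"ax": 0,"ay": 0,"az": 0,"claw": 1},{"tx": 5,"ty": 1.5,"tz": -10,"ax": 0,"ay": 0,"az": 0,"claw": 1},{"tx": 3,"ty": 1,"tz": -6,"ax": 0,"ay": 0,"az": 0,"claw": 1},{"tx": 2.5,"ty": 0.8,"tz": -3.5,"ax": 0,"ay": 0,"az": 0,"claw": 1},{"tx": 0,"ty": 0,"tz": 0,"ax": 0,"ay": 0,"az": 0,"claw": 1},{"tx": 0,"ty": 0,"tz": 0,"ax": 0,"ay": 0,"az": 0,"claw": 1}]}}

```text
time_s: 3.0
tcp_pos: [0.5425, -0.2175, 0.1586]
eef_rot: [-179.9, 30.2, -163.4]
contact_force: [0.4, 0.3, 0.5]
gripper_width: 0.0879
```

{"op": "step_arm", "data": {"increments": [{"tx": 0,"ty": 0,"tz": 0,"ax": 0,"ay": 0,"az": 0,"claw": 0.7},{"tx": 0,"ty": 0,"tz": 0,"ax": 0,"ay": 0,"az": 0,"claw": 0.6},{"tx": 0,"ty": 0,"tz": 0,"ax": 0,"ay": 0,"az": 0,"claw": 0.5},{"tx": 0,"ty": 0,"tz": 0,"ax": 0,"ay": 0,"az": 0,"claw": 0.45},{"tx": 0,"ty": 0,"tz": 0,"ax": 0,"ay": 0,"az": 0,"claw": 0.4},{"tx": 0,"ty": 0,"tz": 0,"ax": 0,"ay": 0,"az": 0,"claw": 0.3},{"tx": 0,"ty": 0,"tz": 0,"ax": 0,"ay": 0,"az": 0,"claw": 0},{"tx": 0,"ty": 0,"tz": 0,"ax": 0,"ay": 0,"az": 0,"claw": -1},{"tx": 0,"ty": 0,"tz": 0,"ax": 0,"ay": 0,"az": 0,"claw": -1},{"tx": 0,"ty": 0,"tz": 0,"ax": 0,"ay": 0,"az": 0,"claw": -1}], "newtons": 25}}

```text
time_s: 4.0
tcp_pos: [0.5423, -0.2173, 0.1583]
eef_rot: [-180.0, 30.1, -163.4]
contact_force: [-3.3, 2.6, 5.2]
gripper_width: 0.0639
```

```bash
python3 - <<'E'
from h import *
s=r.get_state(); print(s)
E
```

```text
{'time_s': 4.0, 'joints': array([-14.15200704,   7.89051996, -24.96727273, -27.51148018,
       -33.70706288, -39.34197268]), 'qd': array([-0.05135462,  0.026007  , -0.05236671,  0.0237064 ,  0.00098341,
        0.00920966]), 'joint_torque': array([ -0.45635442, -34.15551782,  25.43781281,   5.04906401,
         1.82695717,   0.07544985]), 'tcp_pos': array([ 0.54231124, -0.21725893,  0.15825447]), 'eef_rot': array([-179.96835407,   30.14057097, -163.39043582]), 'contact_force': array([-3.28687208,  2.59010799,  5.23721857]), 'moment': array([0.60507814, 1.75801819, 0.54234943]), 'gripper_width': 0.06392079261779687}
```

{"op": "step_arm", "data": {"increments": [{"tx": 0,"ty": 0,"tz": 2,"ax": 0,"ay": 0,"az": 0,"claw": -1},{"tx": 0,"ty": 0,"tz": 4,"ax": 0,"ay": 0,"az": 0,"claw": -1},{"tx": 0,"ty": 0,"tz": 6,"ax": 0,"ay": 0,"az": 0,"claw": -1},{"tx": 0,"ty": 0,"tz": 10,"ax": 0,"ay": 0,"az": 0,"claw": -1},{"tx": 0,"ty": 0,"tz": 14,"ax": 0,"ay": 0,"az": 0,"claw": -1},{"tx": 0,"ty": 0,"tz": 18,"ax": 0,"ay": 0,"az": 0,"claw": -1},{"tx": 0,"ty": 0,"tz": 18,"ax": 0,"ay": 0,"az": 0,"claw": -1},{"tx": 0,"ty": 0,"tz": 18,"ax": 0,"ay": 0,"az": 0,"claw": -1},{"tx": 0,"ty": 0,"tz": 14,"ax": 0,"ay": 0,"az": 0,"claw": -1},{"tx": 0,"ty": 0,"tz": 10,"ax": 0,"ay": 0,"az": 0,"claw": -1},{"tx": 0,"ty": 0,"tz": 6,"ax": 0,"ay": 0,"az": 0,"claw": -1},{"tx": 0,"ty": 0,"tz": 0,"ax": 0,"ay": 0,"az": 0,"claw": -1}], "newtons": 30}}

```text
time_s: 5.2
tcp_pos: [0.5425, -0.2174, 0.2789]
eef_rot: [-179.9, 30.2, -163.4]
contact_force: [0.5, 0.3, -2.4]
gripper_width: 0.0635
```

```bash
python3 - <<'E'
from h import *
c=cap('top','t3'); glaze(c)
# hold pose: tile level, TCP over pile, short of the fences (-x by 130 to view jig)
R,n=tgt(0,0); delta([.40,.195,.25],R)
d=dict(np.load('top0.npz'))
P=pts(d); im=d['image']
# raised points around the jig by depth
m=(P[...,0]>.38)&(P[...,0]<.66)&(P[...,1]>.12)&(P[...,1]<.30)
for lo,hi in [(.005,.016),(.065,.09)]:
    q=P[m&(P[...,2]>lo)&(P[...,2]<hi)]; print(lo,len(q),q.min(0).round(3),q.max(0).round(3))
mm=(m&(P[...,2]>.06)&(P[...,2]<.09)).astype(np.uint8); k,l,st,ce=cv2.connectedComponentsWithStats(mm)
for i in range(1,k):
    q=P[l==i]; print(len(q),q.min(0).round(4),q.max(0).round(4))
cv2.imwrite('pics/crop.png',cv2.resize(im[180:280,190:310],None,fx=5,fy=5,interpolation=cv2.INTER_CUBIC))
E
```

```text
[   5   99   90   83 5795] [0.7158 0.6243 0.1803] n [0.06  0.075 0.995] long [-0.569 -0.817  0.095] ctr [0.7187 0.6254 0.18  ] [0.2266 0.2099 0.2346 0.1996]
[[0.7148, 0.7757, 0.169], [0.8781, 0.644, 0.1691], [0.7163, 0.4756, 0.1914], [0.5656, 0.6065, 0.1906]]
[392 165  34  32 755] [ 0.5787 -0.2114  0.294 ] n [-0.479 -0.14   0.867] long [-0.47  -0.793 -0.388] ctr [ 0.5763 -0.2087  0.2931] [0.067  0.0634 0.0677 0.0652]
[[0.5969, -0.1686, 0.311], [0.6109, -0.2303, 0.3087], [0.5556, -0.2498, 0.275], [0.5417, -0.1863, 0.2776]]
[ 221  201   26   52 1221] [0.5163 0.2014 0.0517] n [-0.001 -0.007  1.   ] long [-1.     0.002 -0.001] ctr [0.518  0.201  0.0517] [0.0628 0.1376 0.0644 0.1377]
[[0.4505, 0.2325, 0.0519], [0.588, 0.2329, 0.052], [0.5856, 0.1686, 0.0516], [0.4479, 0.1697, 0.0515]]
t 5.25 cur [ 0.5422 -0.2173  0.278 ] [-179.97   30.13 -163.4 ] F [-0.7   0.62 -3.11] w 0.0638
go mm [-142.2  412.3  -28. ] turn [ -4.34  29.92 -16.2 ]
0.005 1479 [0.396 0.12  0.005] [0.652 0.294 0.016]
0.065 282 [0.449 0.178 0.065] [0.603 0.25  0.083]
135 [0.5885 0.1779 0.0624] [0.603  0.2264 0.0824]
88 [0.5591 0.2345 0.0631] [0.5899 0.2494 0.0829]
83 [0.4493 0.2357 0.0601] [0.4785 0.2504 0.0833]
```

View pics/crop.png

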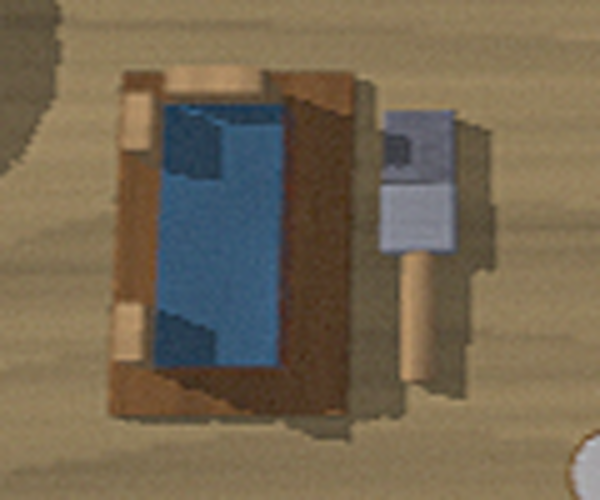

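The crop shows the end fence at the top (165–265, 80), the side posts at left (135,120) and (130,330), the pile between them, and the brush at right. Moving the tile, levelled, to a point beyond the jig so the wrist camera can see the fences.

{"op": "step_arm", "data": {"increments": [{"tx": 3,"ty": 10,"tz": 2,"ax": 0,"ay": 0,"az": 0,"claw": -1},{"tx": 5,"ty": 18,"tz": 2,"ax": -0.2,"ay": 1.2,"az": -0.6,"claw": -1},{"tx": 7,"ty": 25,"tz": 2,"ax": -0.3,"ay": 1.9,"az": -1.0,"claw": -1},{"tx": 8,"ty": 28,"tz": 2,"ax": -0.3,"ay": 2.0,"az": -1.1,"claw": -1},{"tx": 8,"ty": 28,"tz": 2,"ax": -0.3,"ay": 2.0,"az": -1.1,"claw": -1},{"tx": 8,"ty": 28,"tz": 2,"ax": -0.3,"ay": 2.0,"az": -1.1,"claw": -1},{"tx": 8,"ty": 28,"tz": 2,"ax": -0.3,"ay": 2.0,"az": -1.1,"claw": -1},{"tx": 8,"ty": 28,"tz": 2,"ax": -0.3,"ay": 2.0,"az": -1.1,"claw": -1},{"tx": 8,"ty": 28,"tz": 2,"ax": -0.3,"ay": 2.0,"az": -1.1,"claw": -1},{"tx": 8,"ty": 28,"tz": 2,"ax": -0.3,"ay": 2.0,"az": -1.1,"claw": -1},{"tx": 8,"ty": 28,"tz": 2,"ax": -0.3,"ay": 2.0,"az": -1.1,"claw": -1},{"tx": 8,"ty": 28,"tz": 1,"ax": -0.3,"ay": 2.0,"az": -1.1,"claw": -1}]}}

```text
time_s: 6.45
tcp_pos: [0.6293, 0.089, 0.3]
eef_rot: [179.2, 8.7, -175.3]
contact_force: [0.4, 0.3, -1.9]
gripper_width: 0.0636
```

{"op": "step_arm", "data": {"increments": [{"tx": 8,"ty": 28,"tz": 0,"ax": -0.3,"ay": 2.0,"az": -1.1,"claw": -1},{"tx": 8,"ty": 28,"tz": 0,"ax": -0.3,"ay": 2.0,"az": -1.1,"claw": -1},{"tx": 7,"ty": 26,"tz": 0,"ax": -0.3,"ay": 2.0,"az": -1.1,"claw": -1},{"tx": 5,"ty": 18,"tz": 0,"ax": -0.3,"ay": 1.9,"az": -0.9,"claw": -1},{"tx": 3,"ty": 10,"tz": 0,"ax": -0.1,"ay": 0.9,"az": -0.5,"claw": -1},{"tx": 0,"ty": 0,"tz": 0,"ax": 0,"ay": 0,"az": 0,"claw": -1},{"tx": 0,"ty": 0,"tz": 0,"ax": 0,"ay": 0,"az": 0,"claw": -1}]}}

```text
time_s: 7.15
tcp_pos: [0.6602, 0.1977, 0.2995]
eef_rot: [-179.8, -0.1, -179.9]
contact_force: [0.1, 0.3, -2.2]
gripper_width: 0.0637
```

```bash
python3 - <<'E'
from h import *
c=cap('wrist','w4'); np.savez('w4.npz',**c); glaze(c); R,n=tgt(0,0); delta([.66,.20,.30],R)
P=pts(c); mm=((P[...,0]>.42)&(P[...,0]<.64)&(P[...,1]>.12)&(P[...,1]<.27)&(P[...,2]>.066)&(P[...,2]<.09)).astype(np.uint8); k,l,st,ce=cv2.connectedComponentsWithStats(mm)
for i in range(1,k):
    if st[i,4]>50:
        q=P[l==i]; rc=cv2.minAreaRect((q[:,:2]*1e3).astype(np.float32)); print(st[i],q.min(0).round(4),q.max(0).round(4),np.median(q[:,2]).round(4),rc)
E
```

```text
[ 299    0   60  106 6100] [0.5306 0.2018 0.052 ] n [-0.     0.001  1.   ] long [ 1.    -0.012  0.   ] ctr [0.5339 0.2023 0.052 ] [0.1041 0.0607 0.104  0.0655]
[[0.4819, 0.1717, 0.052], [0.4819, 0.2323, 0.0519], [0.5859, 0.2353, 0.052], [0.5859, 0.1699, 0.0521]]
[  248   111   149   151 21336] [0.6219 0.1965 0.2933] n [0.004 0.006 1.   ] long [ 1.    -0.029 -0.004] ctr [0.6249 0.1965 0.2933] [0.0687 0.0619 0.0687 0.07  ]
[[0.5906, 0.1655, 0.2936], [0.5906, 0.2274, 0.2932], [0.6592, 0.2315, 0.2929], [0.6592, 0.1615, 0.2933]]
[ 257  294  129   29 3608] [0.6846 0.1965 0.293 ] n [0.747 0.003 0.665] long [-0.009  1.     0.006] ctr [0.6914 0.1959 0.2854] [0.0942 0.0508 0.0936 0.0824]
[[0.6607, 0.1708, 0.3199], [0.6605, 0.2216, 0.32], [0.7219, 0.2368, 0.251], [0.7225, 0.1545, 0.2507]]
t 7.2 cur [0.6601 0.1973 0.3001] [-1.7980e+02 -6.0000e-02 -1.7993e+02] F [ 0.12  0.04 -1.85] w 0.0634
go mm [-0.1  2.7 -0.1] turn [ 0.2  -0.06 -0.07]
[359  78  16  31 449] [0.5597 0.2341 0.066 ] [0.5891 0.2485 0.0805] 0.0778 ((574.5347290039062, 241.17855834960938), (14.24743366241455, 29.4317626953125), 88.98517608642578)
```

View pics/w4.png

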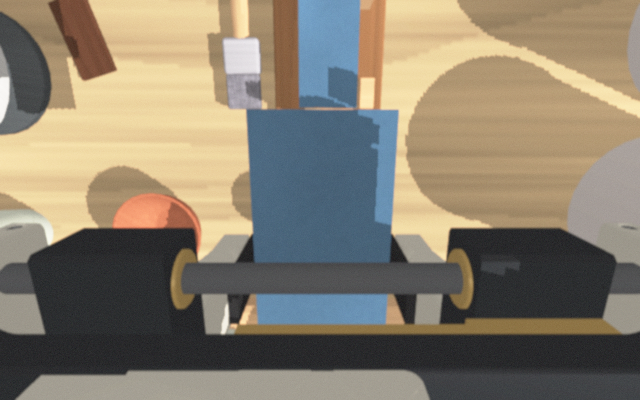

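The wrist view shows the held tile level at (248–397, 111). Beyond it is the pile (299–359, 0–106) with the near post at right (359–375, 78–108). The tile is centred on the TCP and flat to 0.4°. Next I measure the relative yaw from the edge lines.

```bash
python3 - <<'E'
from h import *
c=dict(np.load('w4.npz')); hsv=cv2.cvtColor(c['image'],cv2.COLOR_BGR2HSV); m=cv2.inRange(hsv,(95,90,40),(130,255,255))>0
def edge(rows,c0,c1,h,nm):
    L=[];Rr=[]
    for v in rows:
        u=np.flatnonzero(m[v,c0:c1])+c0; L.append(ray(c,u.min()-.5,v,h)); Rr.append(ray(c,u.max()+.5,v,h))
    for s,E in (('L',L),('R',Rr)):
        E=np.array(E); p=np.polyfit(E[:,0],E[:,1],1); print(nm,s,'yaw',np.degrees(np.arctan(p[0])).round(2),'y@.518',np.polyval(p,.518).round(4),'y@mid',np.polyval(p,E[:,0].mean()).round(4), 'x',E[[0,-1],0].round(4))
edge(range(2,64),270,359,.052,'pile'); edge(range(115,225),240,400,.2933,'held')
top=[ray(c,u,np.flatnonzero(m[105:120,u])[0]+104.5,.2933)[:2] for u in range(255,392,3)]
top=np.array([t for t in top]); p=np.polyfit(top[:,1],top[:,0],1); print('held end yaw',-np.degrees(np.arctan(p[0])).round(2),top[:,0].mean())
# post inner column per row & pile's far end, fence
for v in (82,90,98,104):
    u=np.flatnonzero(m[v,290:365])+290; print(v,u.min(),u.max())
cv2.imwrite('pics/w4c.png',cv2.resize(c['image'][0:125,250:410],None,fx=4.5,fy=4.5,interpolation=cv2.INTER_CUBIC))
# top-view: yaw of pile sides
d=dict(np.load('top0.npz')); hs=cv2.cvtColor(d['image'],cv2.COLOR_BGR2HSV); mt=cv2.inRange(hs,(95,90,40),(130,255,255))>0
for f,s in ((np.min,-.5),(np.max,.5)):
    E=np.array([ray(d,f(np.flatnonzero(mt[v,215:255])+215)+s,v,.052) for v in range(205,250)]); p=np.polyfit(E[:,0],E[:,1],1); print('top yaw',np.degrees(np.arctan(p[0])).round(2),np.polyval(p,.518).round(4))
E
```

```text
pile L yaw 0.51 y@.518 0.1712 y@mid 0.1712 x [0.4837 0.5424]
pile R yaw -0.79 y@.518 0.2326 y@mid 0.2327 x [0.4838 0.5424]
held L yaw -0.37 y@.518 0.1657 y@mid 0.1651 x [0.5923 0.6407]
held R yaw -0.24 y@.518 0.2281 y@mid 0.2277 x [0.5922 0.6406]
held end yaw 0.52 0.5894710834175699
82 300 355
90 300 355
98 300 355
104 300 354
top yaw -0.13 0.2323
top yaw -0.36 0.1704
```

View pics/w4c.png

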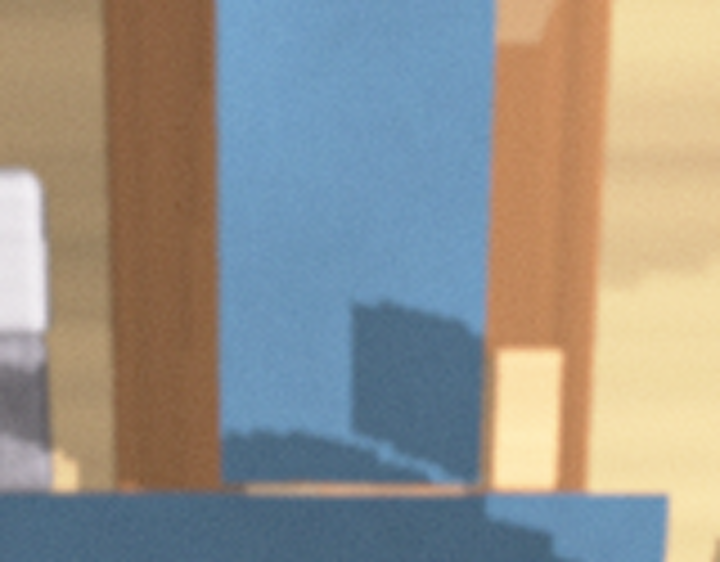

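Relative yaw is under 0.3°. The flush TCP should be near (0.5175, 0.203). I'll go over the pile with about 7 mm and 4 mm of clearance to the fences.

{"op": "step_arm", "data": {"increments": [{"tx": -8,"ty": 0,"tz": 0,"ax": 0.2,"ay": 0,"az": 0,"claw": -1},{"tx": -16,"ty": 0,"tz": -5,"ax": 0,"ay": 0,"az": -0.1,"claw": -1},{"tx": -22,"ty": 0,"tz": -10,"ax": 0,"ay": 0,"az": 0,"claw": -1},{"tx": -26,"ty": 0.5,"tz": -15,"ax": 0,"ay": 0,"az": 0,"claw": -1},{"tx": -26,"ty": 0.5,"tz": -20,"ax": 0,"ay": 0,"az": 0,"claw": -1},{"tx": -24,"ty": 0.5,"tz": -25,"ax": 0,"ay": 0,"az": 0,"claw": -1},{"tx": -18,"ty": 0,"tz": -25,"ax": 0,"ay": 0,"az": 0,"claw": -1},{"tx": -10,"ty": 0,"tz": -25,"ax": 0,"ay": 0,"az": 0,"claw": -1},{"tx": 0,"ty": 0,"tz": -25,"ax": 0,"ay": 0,"az": 0,"claw": -1},{"tx": 0,"ty": 0,"tz": -20,"ax": 0,"ay": 0,"az": 0,"claw": -1},{"tx": 0,"ty": 0,"tz": -10,"ax": 0,"ay": 0,"az": 0,"claw": -1},{"tx": 0,"ty": 0,"tz": 0,"ax": 0,"ay": 0,"az": 0,"claw": -1}]}}

```text
time_s: 8.4
tcp_pos: [0.5095, 0.1983, 0.1205]
eef_rot: [-180.0, -0.1, 179.9]
contact_force: [-0.3, -0.2, -2.3]
gripper_width: 0.0636
```

```bash
python3 - <<'E'
from h import *
R,n=tgt(-.1,0); delta([.510,.199,.0755],R); s=r.get_state(); print(s['moment'])
c=cap('side','s5'); glaze(c,300)
cv2.imwrite('pics/s5c.png',cv2.resize(c['image'][210:340,200:360],None,fx=4.5,fy=4.5,interpolation=cv2.INTER_CUBIC))
E
```

```text
t 8.4 cur [0.5095 0.1983 0.1205] [-1.7999e+02 -7.0000e-02  1.7994e+02] F [-0.33 -0.23 -2.32] w 0.0636
go mm [  0.5   0.7 -45. ] turn [ 0.01 -0.07 -0.04]
[-0.07180425 -0.02733742 -0.00215357]
[266 252  40  34 746] [0.4736 0.2    0.114 ] n [ 0.005 -0.055  0.998] long [-0.939  0.342  0.024] ctr [0.4751 0.1995 0.1139] [0.0744 0.0683 0.0787 0.0648]
[[0.5053, 0.231, 0.1155], [0.5214, 0.1647, 0.1118], [0.4428, 0.1693, 0.1124], [0.4309, 0.2329, 0.116]]
[   0  277   75  108 6109] [0.6861 0.6014 0.1811] n [-0.016 -0.005  1.   ] long [-0.906  0.422 -0.013] ctr [0.679  0.5989 0.181 ] [0.2234 0.1348 0.2157 0.1123]
[[0.8281, 0.5936, 0.1834], [0.7258, 0.5058, 0.1813], [0.538, 0.612, 0.1788], [0.624, 0.6843, 0.1805]]
[254 276  48  26 360] [0.4873 0.2174 0.0516] n [ 0.004 -0.005  1.   ] long [-0.936 -0.352  0.002] ctr [0.4849 0.2193 0.0516] [0.1032 0.0568 0.1077 0.0554]
[[0.5149, 0.2664, 0.0517], [0.5487, 0.2206, 0.0513], [0.4528, 0.1716, 0.0515], [0.4234, 0.2186, 0.0518]]
```

View pics/s5c.png

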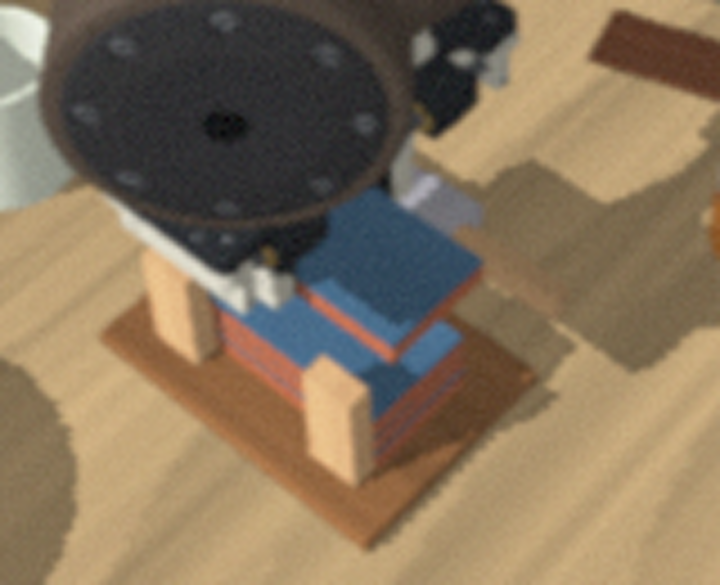

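The crop shows the tile level above the pile, with one finger lined up with the notch between the two posts (180,310) and (340,420). Lowering to about 3 mm above the pile.

{"op": "step_arm", "data": {"increments": [{"tx": 0,"ty": 0,"tz": -5,"ax": 0,"ay": 0,"az": 0,"claw": -1},{"tx": 0,"ty": 0,"tz": -9,"ax": 0,"ay": 0,"az": 0,"claw": -1},{"tx": 0,"ty": 0,"tz": -10,"ax": 0,"ay": 0,"az": 0,"claw": -1},{"tx": 0,"ty": 0,"tz": -9,"ax": 0,"ay": 0,"az": 0,"claw": -1},{"tx": 0,"ty": 0,"tz": -6,"ax": 0,"ay": 0,"az": 0,"claw": -1},{"tx": 0,"ty": 0,"tz": -3,"ax": 0,"ay": 0,"az": 0,"claw": -1},{"tx": 0,"ty": 0,"tz": -2,"ax": 0,"ay": 0,"az": 0,"claw": -1},{"tx": 0,"ty": 0,"tz": 0,"ax": 0,"ay": 0,"az": 0,"claw": -1}]}}

```text
time_s: 9.25
tcp_pos: [0.5103, 0.1991, 0.0769]
eef_rot: [180.0, -0.0, 180.0]
contact_force: [-0.4, 0.1, -2.3]
gripper_width: 0.0637
```

{"op": "step_arm", "data": {"increments": [{"tx": 0,"ty": 1,"tz": 0,"ax": 0,"ay": 0,"az": 0,"claw": -1},{"tx": 0,"ty": 1,"tz": 0,"ax": 0,"ay": 0,"az": 0,"claw": -1},{"tx": 0,"ty": 1,"tz": 0,"ax": 0,"ay": 0,"az": 0,"claw": -1},{"tx": 0,"ty": 0.5,"tz": 0,"ax": 0,"ay": 0,"az": 0,"claw": -1},{"tx": 0,"ty": 0,"tz": 0,"ax": 0,"ay": 0,"az": 0,"claw": -1}]}}

```text
time_s: 9.75
tcp_pos: [0.5104, 0.2028, 0.0772]
eef_rot: [180.0, 0.0, 180.0]
contact_force: [-0.3, 0.2, -2.7]
gripper_width: 0.0638
```

{"op": "step_arm", "data": {"increments": [{"tx": 0,"ty": 0.5,"tz": 0,"ax": 0,"ay": 0,"az": 0,"claw": -1},{"tx": 0,"ty": 0,"tz": 0,"ax": 0,"ay": 0,"az": 0,"claw": -1}]}}

```text
time_s: 9.95
tcp_pos: [0.5103, 0.2032, 0.0771]
eef_rot: [180.0, -0.0, 180.0]
contact_force: [0.3, -0.2, -1.7]
gripper_width: 0.0638
```

{"op": "step_arm", "data": {"increments": [{"tx": 0,"ty": 0.5,"tz": 0,"ax": 0,"ay": 0,"az": 0,"claw": -1},{"tx": 0,"ty": 0,"tz": 0,"ax": 0,"ay": 0,"az": 0,"claw": -1}]}}

```text
time_s: 10.15
tcp_pos: [0.5104, 0.2037, 0.0771]
eef_rot: [180.0, -0.0, 180.0]
contact_force: [0.0, 0.2, -1.6]
gripper_width: 0.0632
```

{"op": "step_arm", "data": {"increments": [{"tx": 0,"ty": 0.5,"tz": 0,"ax": 0,"ay": 0,"az": 0,"claw": -1},{"tx": 0,"ty": 0,"tz": 0,"ax": 0,"ay": 0,"az": 0,"claw": -1}]}}

```text
time_s: 10.35
tcp_pos: [0.5103, 0.2042, 0.0771]
eef_rot: [180.0, -0.0, 180.0]
contact_force: [-0.8, -0.5, -2.5]
gripper_width: 0.0637
```

{"op": "step_arm", "data": {"increments": [{"tx": 0,"ty": 0.5,"tz": 0,"ax": 0,"ay": 0,"az": 0,"claw": -1},{"tx": 0,"ty": 0,"tz": 0,"ax": 0,"ay": 0,"az": 0,"claw": -1}]}}

```text
time_s: 10.55
tcp_pos: [0.5103, 0.2043, 0.077]
eef_rot: [180.0, -0.0, 179.9]
contact_force: [0.3, -1.9, -2.1]
gripper_width: 0.0637
```

{"op": "step_arm", "data": {"increments": [{"tx": 0,"ty": 0.4,"tz": 0,"ax": 0,"ay": 0,"az": 0,"claw": -1},{"tx": 0,"ty": 0,"tz": 0,"ax": 0,"ay": 0,"az": 0,"claw": -1}]}}

```text
time_s: 10.75
tcp_pos: [0.5102, 0.2045, 0.077]
eef_rot: [-180.0, -0.0, 179.9]
contact_force: [1.3, -4.5, -1.6]
gripper_width: 0.0637
```

```bash
python3 - <<'E'
from h import *
s=r.get_state(); print(s['moment'],s['contact_force'],s['tcp_pos'],s['eef_rot'])
E
```

```text
[-1.56493828 -0.58343854 -0.34115847] [ 1.25613835 -4.53691726 -1.60142848] [0.51023632 0.20447016 0.07699195] [-1.79990602e+02 -3.03264207e-02  1.79937682e+02]
```

Side-fence contact, with the moment showing the far post touching first. I'll trim the yaw slightly.

{"op": "step_arm", "data": {"increments": [{"tx": 0,"ty": 0.2,"tz": 0,"ax": 0,"ay": 0,"az": -0.3,"claw": -1},{"tx": 0,"ty": 0,"tz": 0,"ax": 0,"ay": 0,"az": 0,"claw": -1}]}}

```text
time_s: 10.95
tcp_pos: [0.5102, 0.2045, 0.0769]
eef_rot: [-180.0, -0.0, 179.7]
contact_force: [1.5, -5.9, -2.0]
gripper_width: 0.0638
```

```bash
cat > q.py <<'E'
from h import *
s=r.get_state(); print(*[np.round(s[k],4) for k in ('time_s','moment','contact_force','tcp_pos','eef_rot')])
E
python3 q.py
```

```text
10.95 [-1.9605 -0.6857  0.2604] [ 1.5058 -5.8883 -2.0468] [0.5102 0.2045 0.0769] [-1.799659e+02 -3.520000e-02  1.796800e+02]
```

{"op": "step_arm", "data": {"increments": [{"tx": 1,"ty": -0.2,"tz": 0,"ax": 0,"ay": 0,"az": 0.13,"claw": -1},{"tx": 1,"ty": 0,"tz": 0,"ax": 0,"ay": 0,"az": 0,"claw": -1},{"tx": 1,"ty": 0,"tz": 0,"ax": 0,"ay": 0,"az": 0,"claw": -1},{"tx": 1,"ty": 0,"tz": 0,"ax": 0,"ay": 0,"az": 0,"claw": -1},{"tx": 1,"ty": 0,"tz": 0,"ax": 0,"ay": 0,"az": 0,"claw": -1},{"tx": 0,"ty": 0,"tz": 0,"ax": 0,"ay": 0,"az": 0,"claw": -1}]}}

```text
time_s: 11.55
tcp_pos: [0.5149, 0.2045, 0.0767]
eef_rot: [-180.0, -0.1, 179.8]
contact_force: [-1.1, -4.9, -3.1]
gripper_width: 0.0633
```

```bash
python3 q.py
```

```text
11.55 [-1.7728  0.6928 -0.0589] [-1.104  -4.9262 -3.1303] [0.5149 0.2045 0.0767] [-1.799764e+02 -7.840000e-02  1.797790e+02]
```

{"op": "step_arm", "data": {"increments": [{"tx": 0.7,"ty": 0,"tz": 0,"ax": 0,"ay": 0,"az": 0,"claw": -1},{"tx": 0,"ty": 0,"tz": 0,"ax": 0,"ay": 0,"az": 0,"claw": -1}]}}

```text
time_s: 11.75
tcp_pos: [0.5156, 0.2045, 0.0767]
eef_rot: [-180.0, -0.1, 179.8]
contact_force: [-2.2, -4.4, -3.3]
gripper_width: 0.0635
```

{"op": "step_arm", "data": {"increments": [{"tx": 0.6,"ty": 0,"tz": 0,"ax": 0,"ay": 0,"az": 0,"claw": -1},{"tx": 0,"ty": 0,"tz": 0,"ax": 0,"ay": 0,"az": 0,"claw": -1}]}}

```text
time_s: 11.95
tcp_pos: [0.5162, 0.2045, 0.0767]
eef_rot: [-180.0, -0.1, 179.8]
contact_force: [-1.9, -5.2, -3.2]
gripper_width: 0.0638
```

Still sliding; only side-fence friction shows in x.

{"op": "step_arm", "data": {"increments": [{"tx": 0.6,"ty": 0,"tz": 0,"ax": 0,"ay": 0,"az": 0,"claw": -1},{"tx": 0,"ty": 0,"tz": 0,"ax": 0,"ay": 0,"az": 0,"claw": -1}]}}

```text
time_s: 12.15
tcp_pos: [0.5168, 0.2045, 0.0767]
eef_rot: [-180.0, -0.1, 179.8]
contact_force: [-2.3, -4.0, -1.9]
gripper_width: 0.0637
```

{"op": "step_arm", "data": {"increments": [{"tx": 0.6,"ty": 0,"tz": 0,"ax": 0,"ay": 0,"az": 0,"claw": -1},{"tx": 0,"ty": 0,"tz": 0,"ax": 0,"ay": 0,"az": 0,"claw": -1}]}}

```text
time_s: 12.35
tcp_pos: [0.5173, 0.2045, 0.0767]
eef_rot: [-180.0, -0.1, 179.8]
contact_force: [-1.7, -5.5, -2.5]
gripper_width: 0.064
```

{"op": "step_arm", "data": {"increments": [{"tx": 0.5,"ty": 0,"tz": 0,"ax": 0,"ay": 0,"az": 0,"claw": -1},{"tx": 0,"ty": 0,"tz": 0,"ax": 0,"ay": 0,"az": 0,"claw": -1}]}}

```text
time_s: 12.55
tcp_pos: [0.5178, 0.2045, 0.0767]
eef_rot: [-180.0, -0.1, 179.8]
contact_force: [-1.7, -4.6, -2.0]
gripper_width: 0.0636
```

{"op": "step_arm", "data": {"increments": [{"tx": 0.5,"ty": 0,"tz": 0,"ax": 0,"ay": 0,"az": 0,"claw": -1},{"tx": 0,"ty": 0,"tz": 0,"ax": 0,"ay": 0,"az": 0,"claw": -1}]}}

```text
time_s: 12.75
tcp_pos: [0.5183, 0.2045, 0.0767]
eef_rot: [-180.0, -0.1, 179.8]
contact_force: [-2.4, -3.3, -2.9]
gripper_width: 0.0636
```

{"op": "step_arm", "data": {"increments": [{"tx": 0.5,"ty": 0,"tz": 0,"ax": 0,"ay": 0,"az": 0,"claw": -1},{"tx": 0,"ty": 0,"tz": 0,"ax": 0,"ay": 0,"az": 0,"claw": -1}]}}

```text
time_s: 12.95
tcp_pos: [0.5188, 0.2045, 0.0767]
eef_rot: [-180.0, -0.1, 179.8]
contact_force: [-2.4, -5.1, -1.8]
gripper_width: 0.064
```

{"op": "step_arm", "data": {"increments": [{"tx": 0.4,"ty": 0,"tz": 0,"ax": 0,"ay": 0,"az": 0,"claw": -1},{"tx": 0,"ty": 0,"tz": 0,"ax": 0,"ay": 0,"az": 0,"claw": -1}]}}

```text
time_s: 13.15
tcp_pos: [0.5192, 0.2045, 0.0767]
eef_rot: [-180.0, -0.1, 179.8]
contact_force: [-2.2, -4.7, -2.3]
gripper_width: 0.0637
```

{"op": "step_arm", "data": {"increments": [{"tx": 0.4,"ty": 0,"tz": 0,"ax": 0,"ay": 0,"az": 0,"claw": -1},{"tx": 0,"ty": 0,"tz": 0,"ax": 0,"ay": 0,"az": 0,"claw": -1}]}}

```text
time_s: 13.35
tcp_pos: [0.5195, 0.2045, 0.0767]
eef_rot: [-180.0, -0.1, 179.8]
contact_force: [-3.1, -5.3, -1.7]
gripper_width: 0.0639
```

{"op": "step_arm", "data": {"increments": [{"tx": 0.4,"ty": 0,"tz": 0,"ax": 0,"ay": 0,"az": 0,"claw": -1},{"tx": 0,"ty": 0,"tz": 0,"ax": 0,"ay": 0,"az": 0,"claw": -1}]}}

```text
time_s: 13.55
tcp_pos: [0.5195, 0.2045, 0.0767]
eef_rot: [-180.0, -0.1, 179.8]
contact_force: [-5.7, -4.2, -1.4]
gripper_width: 0.0637
```

```bash
python3 q.py; python3 - <<'E'
from h import *
c=cap('top','t6'); glaze(c,200)
E
```

```text
13.55 [-1.3758  1.822  -0.023 ] [-5.73   -4.2325 -1.4388] [0.5195 0.2045 0.0767] [-1.799765e+02 -1.215000e-01  1.797700e+02]
[   5   99   90   83 5793] [0.7156 0.6244 0.1803] n [0.056 0.077 0.995] long [-0.553 -0.828  0.095] ctr [0.7194 0.6251 0.18  ] [0.2253 0.2125 0.237  0.2031]
[[0.6702, 0.7589, 0.1725], [0.8732, 0.6963, 0.1658], [0.7625, 0.4879, 0.1882], [0.5717, 0.5574, 0.1936]]
[219 234  25  18 401] [0.4719 0.203  0.0702] n [-0.329  0.177  0.928] long [-0.034 -0.984  0.176] ctr [0.4732 0.2033 0.0706] [0.0455 0.0648 0.045  0.0653]
[[0.4954, 0.2343, 0.0726], [0.4935, 0.1706, 0.0841], [0.4512, 0.1721, 0.0688], [0.4528, 0.2364, 0.0571]]
```

Both fences are now in contact at light force (Fx −5.7, Fy −4.2 N). I'll ease the push a little and lower in small steps.

{"op": "step_arm", "data": {"increments": [{"tx": -0.2,"ty": -0.2,"tz": 0,"ax": 0,"ay": 0,"az": 0,"claw": -1},{"tx": 0,"ty": 0,"tz": -0.7,"ax": 0,"ay": 0,"az": 0,"claw": -1},{"tx": 0,"ty": 0,"tz": -0.7,"ax": 0,"ay": 0,"az": 0,"claw": -1},{"tx": 0,"ty": 0,"tz": -0.6,"ax": 0,"ay": 0,"az": 0,"claw": -1},{"tx": 0,"ty": 0,"tz": 0,"ax": 0,"ay": 0,"az": 0,"claw": -1}]}}

```text
time_s: 14.1
tcp_pos: [0.5195, 0.2045, 0.075]
eef_rot: [-180.0, -0.1, 179.8]
contact_force: [-5.8, -4.7, 3.4]
gripper_width: 0.0635
```

{"op": "step_arm", "data": {"increments": [{"tx": 0,"ty": 0,"tz": -0.5,"ax": 0,"ay": 0,"az": 0,"claw": -1},{"tx": 0,"ty": 0,"tz": -0.5,"ax": 0,"ay": 0,"az": 0,"claw": -1},{"tx": 0,"ty": 0,"tz": 0,"ax": 0,"ay": 0,"az": 0,"claw": -1}]}}

```text
time_s: 14.4
tcp_pos: [0.5195, 0.2045, 0.0741]
eef_rot: [-180.0, -0.1, 179.8]
contact_force: [-6.2, -3.6, 2.5]
gripper_width: 0.0642
```

{"op": "step_arm", "data": {"increments": [{"tx": 0,"ty": 0,"tz": -0.4,"ax": 0,"ay": 0,"az": 0,"claw": -1},{"tx": 0,"ty": 0,"tz": 0,"ax": 0,"ay": 0,"az": 0,"claw": -1}]}}

```text
time_s: 14.6
tcp_pos: [0.5195, 0.2045, 0.0737]
eef_rot: [-180.0, -0.1, 179.8]
contact_force: [-6.6, -3.4, 4.2]
gripper_width: 0.064
```

{"op": "step_arm", "data": {"increments": [{"tx": 0,"ty": 0,"tz": -0.4,"ax": 0,"ay": 0,"az": 0,"claw": -1},{"tx": 0,"ty": 0,"tz": 0,"ax": 0,"ay": 0,"az": 0,"claw": -1}]}}

```text
time_s: 14.8
tcp_pos: [0.5194, 0.2045, 0.0734]
eef_rot: [-180.0, -0.1, 179.8]
contact_force: [-6.2, -3.5, 2.9]
gripper_width: 0.0635
```

{"op": "step_arm", "data": {"increments": [{"tx": 0,"ty": 0,"tz": -0.4,"ax": 0,"ay": 0,"az": 0,"claw": -1},{"tx": 0,"ty": 0,"tz": 0,"ax": 0,"ay": 0,"az": 0,"claw": -1}]}}

```text
time_s: 15.0
tcp_pos: [0.5195, 0.2045, 0.073]
eef_rot: [-180.0, -0.1, 179.8]
contact_force: [-6.4, -3.7, 4.0]
gripper_width: 0.0637
```

{"op": "step_arm", "data": {"increments": [{"tx": 0,"ty": 0,"tz": -0.4,"ax": 0,"ay": 0,"az": 0,"claw": -1},{"tx": 0,"ty": 0,"tz": 0,"ax": 0,"ay": 0,"az": 0,"claw": -1}]}}

```text
time_s: 15.2
tcp_pos: [0.5195, 0.2045, 0.0726]
eef_rot: [-180.0, -0.1, 179.8]
contact_force: [-6.5, -2.7, 3.5]
gripper_width: 0.0634
```

{"op": "step_arm", "data": {"increments": [{"tx": 0,"ty": 0,"tz": -0.3,"ax": 0,"ay": 0,"az": 0,"claw": -1},{"tx": 0,"ty": 0,"tz": 0,"ax": 0,"ay": 0,"az": 0,"claw": -1}]}}

```text
time_s: 15.4
tcp_pos: [0.5195, 0.2045, 0.0726]
eef_rot: [-180.0, -0.1, 179.8]
contact_force: [-8.4, -4.2, 5.4]
gripper_width: 0.0639
```

{"op": "step_arm", "data": {"increments": [{"tx": 0,"ty": 0,"tz": -0.3,"ax": 0,"ay": 0,"az": 0,"claw": -1},{"tx": 0,"ty": 0,"tz": 0,"ax": 0,"ay": 0,"az": 0,"claw": -1}]}}

```text
time_s: 15.6
tcp_pos: [0.5195, 0.2045, 0.0725]
eef_rot: [-180.0, -0.1, 179.8]
contact_force: [-9.0, -4.6, 7.9]
gripper_width: 0.0638
```

{"op": "step_arm", "data": {"increments": [{"tx": 0,"ty": 0,"tz": -0.3,"ax": 0,"ay": 0,"az": 0,"claw": -1},{"tx": 0,"ty": 0,"tz": 0,"ax": 0,"ay": 0,"az": 0,"claw": -1}]}}

```text
time_s: 15.8
tcp_pos: [0.5195, 0.2045, 0.0724]
eef_rot: [-180.0, -0.1, 179.8]
contact_force: [-10.2, -5.0, 9.9]
gripper_width: 0.0638
```

Seated on the pile at z = 0.0725, pressing lightly into both fences. Easing the grip, then opening slightly.

{"op": "step_arm", "data": {"increments": [{"tx": 0,"ty": 0,"tz": 0.3,"ax": 0,"ay": 0,"az": 0,"claw": -1},{"tx": 0,"ty": 0,"tz": 0,"ax": 0,"ay": 0,"az": 0,"claw": -1}], "newtons": 5}}

```text
time_s: 16.0
tcp_pos: [0.5197, 0.2044, 0.0723]
eef_rot: [-180.0, -0.1, 179.8]
contact_force: [-5.2, -3.2, 4.3]
gripper_width: 0.064
```

{"op": "step_arm", "data": {"increments": [{"tx": 0,"ty": 0,"tz": 0,"ax": 0,"ay": 0,"az": 0,"claw": 0.5},{"tx": 0,"ty": 0,"tz": 0,"ax": 0,"ay": 0,"az": 0,"claw": 0.55},{"tx": 0,"ty": 0,"tz": 0,"ax": 0,"ay": 0,"az": 0,"claw": 0.65},{"tx": 0,"ty": 0,"tz": 0,"ax": 0,"ay": 0,"az": 0,"claw": 0.7},{"tx": 0,"ty": 0,"tz": 0,"ax": 0,"ay": 0,"az": 0,"claw": 0.7},{"tx": 0,"ty": 0,"tz": 0,"ax": 0,"ay": 0,"az": 0,"claw": 0.7}]}}

```text
time_s: 16.6
tcp_pos: [0.5206, 0.2051, 0.0719]
eef_rot: [179.9, 0.0, 179.8]
contact_force: [0.8, -0.1, -0.3]
gripper_width: 0.0744
```

```bash
python3 q.py; python3 - <<'E'
from h import *
print(r.get_state()['gripper_width'])
c=cap('side','s7')
cv2.imwrite('pics/s7c.png',cv2.resize(c['image'][210:340,200:360],None,fx=4.5,fy=4.5,interpolation=cv2.INTER_CUBIC))
E
```

```text
16.6 [-0.0319 -0.0345  0.0006] [ 0.8313 -0.13   -0.2521] [0.5206 0.2051 0.0719] [1.799471e+02 1.760000e-02 1.798007e+02]
0.07442705393911567
```

View pics/s7c.png

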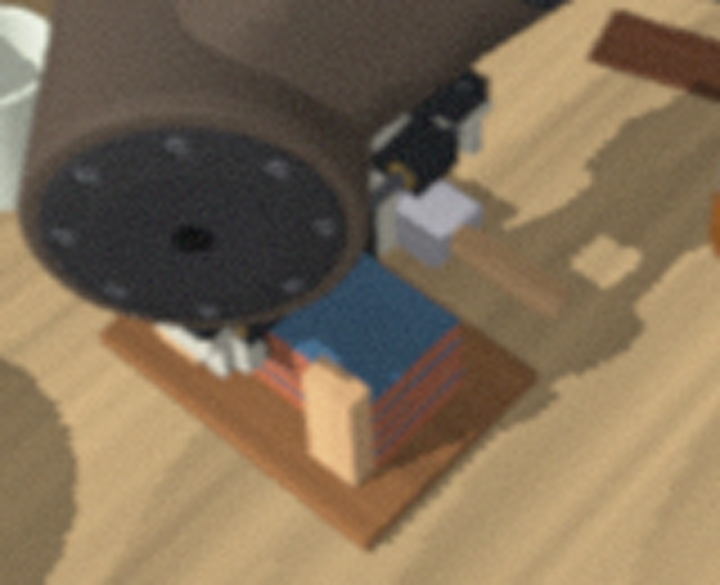

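The tile sits on the pile with its edges in line and the fingers clear. Retracting straight up.

{"op": "step_arm", "data": {"increments": [{"tx": 0,"ty": 0,"tz": 3,"ax": 0,"ay": 0,"az": 0,"claw": 0.7},{"tx": 0,"ty": 0,"tz": 6,"ax": 0,"ay": 0,"az": 0,"claw": 0.7},{"tx": 0,"ty": 0,"tz": 10,"ax": 0,"ay": 0,"az": 0,"claw": 0.7},{"tx": 0,"ty": 0,"tz": 15,"ax": 0,"ay": 0,"az": 0,"claw": 0.7},{"tx": 0,"ty": 0,"tz": 20,"ax": 0,"ay": 0,"az": 0,"claw": 0.7},{"tx": 0,"ty": 0,"tz": 25,"ax": 0,"ay": 0,"az": 0,"claw": 0.7},{"tx": 0,"ty": 0,"tz": 25,"ax": 0,"ay": 0,"az": 0,"claw": 0.7},{"tx": 0,"ty": 0,"tz": 25,"ax": 0,"ay": 0,"az": 0,"claw": 0.7},{"tx": 5,"ty": 0,"tz": 20,"ax": 0,"ay": 0,"az": 0,"claw": 0.7},{"tx": 15,"ty": 0,"tz": 15,"ax": 0,"ay": 0,"az": 0,"claw": 0.7},{"tx": 20,"ty": 0,"tz": 10,"ax": 0,"ay": 0,"az": 0,"claw": 0.7},{"tx": 25,"ty": 0,"tz": 5,"ax": 0,"ay": 0,"az": 0,"claw": 0.7}]}}

```text
time_s: 17.85
tcp_pos: [0.586, 0.205, 0.2539]
eef_rot: [179.9, 0.2, 179.8]
contact_force: [0.5, 0.8, -0.3]
gripper_width: 0.0743
```

{"op": "step_arm", "data": {"increments": [{"tx": 25,"ty": 0,"tz": 0,"ax": 0,"ay": 0,"az": 0,"claw": 0.7},{"tx": 20,"ty": 0,"tz": 0,"ax": 0,"ay": 0,"az": 0,"claw": 0.7},{"tx": 10,"ty": 0,"tz": 0,"ax": 0,"ay": 0,"az": 0,"claw": 0.7},{"tx": 0,"ty": 0,"tz": 0,"ax": 0,"ay": 0,"az": 0,"claw": 0.7},{"tx": 0,"ty": 0,"tz": 0,"ax": 0,"ay": 0,"az": 0,"claw": 0.7}]}}

```text
time_s: 18.35
tcp_pos: [0.6398, 0.2047, 0.251]
eef_rot: [180.0, -0.0, 179.8]
contact_force: [0.5, -0.4, 0.2]
gripper_width: 0.0748
```

```bash
python3 q.py; python3 - <<'E'
from h import *
c=cap('wrist','w8'); glaze(c,1000); t=cap('top','t8'); glaze(t,300); s=cap('side','s8')
a=cv2.resize(c['image'][0:270,180:500],(480,405)); b=cv2.resize(s['image'][220:340,210:340],None,fx=2.46,fy=3.375,interpolation=cv2.INTER_CUBIC)
b=cv2.resize(s['image'][215:335,210:305],(320,405),interpolation=cv2.INTER_CUBIC)
cv2.imwrite('pics/f8.png',np.hstack([a,b]))
E
```

```text
18.35 [0.0093 0.0422 0.0249] [ 0.5191 -0.4036  0.1975] [0.6398 0.2047 0.251 ] [ 1.799661e+02 -2.550000e-02  1.797789e+02]
[ 285    0   72  129 8834] [0.5291 0.2029 0.066 ] n [-0.     0.002  1.   ] long [ 1.    -0.009  0.   ] ctr [0.5332 0.2027 0.066 ] [0.1082 0.0612 0.1082 0.0672]
[[0.479, 0.1724, 0.066], [0.4793, 0.2336, 0.0659], [0.5874, 0.236, 0.0659], [0.5871, 0.1688, 0.0661]]
[ 220  199   26   53 1260] [0.5194 0.2022 0.0657] n [ 0.002 -0.003  1.   ] long [-1.     0.006  0.002] ctr [0.5203 0.2021 0.0657] [0.0625 0.1387 0.064  0.1388]
[[0.4522, 0.2334, 0.0659], [0.5909, 0.2339, 0.0657], [0.5884, 0.1699, 0.0655], [0.4496, 0.171, 0.0657]]
```

View pics/f8.png

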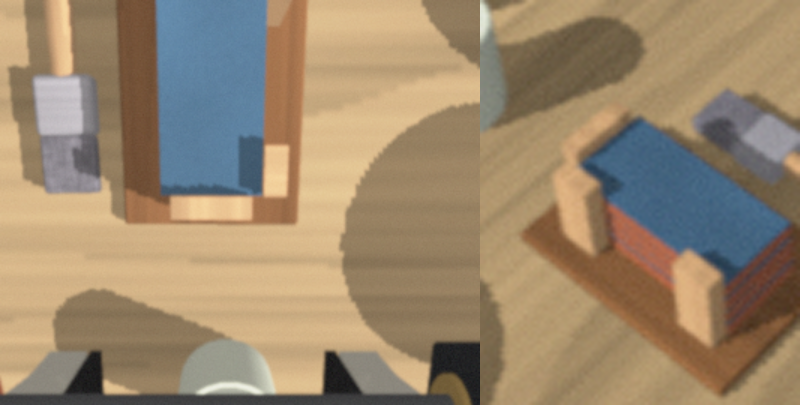

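Both views show the top tile level (top at z = 0.066) with no gap at the end fence (210,205) or the post (275,170), and its edges in line with the pile. Nothing is touching the arm, so I'm handing in.

```bash
python3 -c "
from plant import r
print(r.close_job())"
```

```text
the job is handed in; nothing more can be done
None
```

The blue tile is on top of the pile, glazed face up and against both fences. I handed the job in at about 18.4 s; no verdict was reported.

**What I did:** I gripped the tile across its width along the 30° face normal, lifted it straight up off the ledge and levelled it over the jig. About 4 mm above the pile I nudged it into the side fence, trimmed the yaw until the moment balanced, and slid it into the end fence. I then lowered it in steps of under 1 mm, eased the grip, opened the fingers and backed straight up. The highest forces I read were about 10 N, during seating.

**Last checks:**
- **Height and level:** the tile's top is at z = 0.066 m as expected, and it is level to about 0.2°.
- **Flush:** there is no visible gap at the end fence or the side posts, and the edges line up with the pile below.
- **Surroundings:** the arm touches nothing, and I saw no bystander moved. I checked only the jig area closely at the end.

**Disagreement:** the top camera puts the new tile's centre about 2 mm further towards the end fence than it put the pile's before. That is about one pixel, and within the stated calibration error. Because the fence contact was firm and the side view shows the ends aligned, I left it.

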